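# Move a battery pack between two push-push bays

## Task

The battery pack locked in the bench charger is full: press it down once and let go so that it springs up, then take it out and put it into the empty bay of the pressure logger, and press it down until the latch catches and it stays down after you let go. Where each latch catches has to be felt, so press gently: never push on the charger or the logger, or on the pack in them, with more than 25 N, and leave the other things on the bench where they are.

Things in the scene. Friction and masses are not known exactly. Their poses are not given: they have to be found in the camera images.
- battery_center (a point): Centre of the battery pack: loose dark grey block, blue-grey top panel and band, four small green marks on top; 64 mm (x) x 46 mm (y) x 40 mm high, about 0.2 kg, z up. Top face 20 mm above this point. Fits both bays either way round with 1.5 mm to spare on each side. Starts locked in the charger, its top 1 to 4 mm above the rim, too low to grip; released, 18 mm above it.
- battery: The same pack; the origin is the centre of its underside.
- charger_bay (a point): Centre of the charger's bay mouth at rim height, 60 mm above the bench. The bay is a well 67 mm (x) x 49 mm (y), open at the top, 3 mm chamfer round the mouth, in a black frame; z up. In it a spring-loaded ejector platform with a push-push latch carries the pack (charger_ejector).
- logger_bay (a point): The same for the bay of the pressure logger, with the same sizes, rim 60 mm above the bench. At the start it is empty and its ejector is up, 22 mm below the rim. Pushing faster than about 30 mm/s at the stop, or wedging the pack in the mouth, soon exceeds the force limit.
- charger: The charger: fixed mid-grey housing 116 mm (x) x 88 mm (y) x 60 mm high, lamps on its front (-x); origin at the centre of its underside. Its bay lies 12 mm in front of the centre. Only the pack stands above the rim. Includes the ejector platform.
- logger: The pressure logger: fixed light grey instrument 116 mm (x) x 170 mm (y) x 60 mm high, dark corners; display and keys on the left half of its top (+y), bay in the right half, centred 46 mm right of the centre and 8 mm in front; origin at the centre of its underside. Nothing stands more than 2 mm above the rim. Includes the ejector platform.
- charger_ejector (a joint): Travel of the charger's ejector below its raised position (m, grows downward). 0: raised, pack 18 mm proud of the rim. Locked at the start at 0.013 to 0.018. To release: press about 7 mm further, against the stop, and let go; it rises at about 0.1 m/s. The spring takes 6 N (raised) to 9 N; at the stop the force climbs by some 5 N per mm. 12 to 15 N is enough. Under 5 mm nothing changes.
- logger_ejector (a joint): The same for the logger's ejector; raised (0) at the start. To lock: press the pack down against the stop, which lies anywhere from 0.016 to 0.027 (no two latches are alike; it must be felt), and let go: it comes back about 7 mm and stays, locked at 0.010 to 0.020. Short of the stop it just rises again; another full press releases it. Same spring and forces.
- indicator: Black hand-held digital indicator lying on the bench behind the two devices, 163 x 67 x 28 mm; bystander.
- test_gauge: Round pressure gauge lying face up, 68 mm across; bystander behind the devices.
- logbook: Blue hard-cover log book, 210 x 149 x 14 mm, at the right; bystander.
- spanner_1: Open-end spanner, 166 mm long, at the left; bystander.
- pen_2: White pen with red cap, 135 mm, right of the log book; bystander.
Things that resemble listed ones, but are neither listed nor needed, are in the scene too. What is shaped like the battery but brown or red is not meant.

How it is judged:
By the outcome, as a careful person would: the job done as asked, in the order asked, and still so for the second after the job is handed in, with the robot touching nothing.
It also fails if it takes over 54 s, if anything falls off the work surface, if the arm or the gripper's body presses on something with over 40 N, if the wrist force passes 120 N, or if a joint passes its speed limit or range.

## Robot

A 6-joint arm with a two-finger parallel gripper is mounted at the origin on a cart in front of the work surface, level with it; the furniture and walls round the work are solid. World frame = base frame: x ahead of the robot, y to its left, z up, the work surface at z = 0. Lengths are in mm, angles in degrees, forces in N, time in s.
With the tool pointing down it reaches from about 350 to 850 mm from the base axis. Payload 8.1 kg.
Tool frame: the origin (TCP) lies on the centre line of the jaws, within the pads' length; the fingertips stand 19 mm ahead of it and the grasp point (between the pads) is the TCP; z points along the fingers, y is the direction in which the jaws open and shut (so a half turn about z gives the same grasp; the last joint's range is limited). The gripper opens to 85 mm and grips with 20 to 120 N. Pads are 22 mm wide; open, the fingers measure 114 mm over their backs; the gripper's body (76 mm by 85 mm) begins 54 mm behind the grasp point. The pads swing forward as they close: fully open they stand 13 mm farther back than shut.
Start: joints at [-4.893, 7.471, 85.268, -0, 87.261, -4.893], TCP at [600.005, 0.022, 250.292] pointing down, gripper open.
Joint ranges: [-169.43, 169.43], [-51.17, 129.36], [1.28, 143.12], [-76.62, 256.62], [0, 156.53], [-152.29, 152.29]. Speed limits (degrees/s): [136.94, 136.94, 159.86, 180, 180, 180].

## Interface

Orientations are given as [roll, pitch, yaw] about the fixed x, y, z axes, in that order (R = Rz(yaw) Ry(pitch) Rx(roll)).
In Python, from bench import r, viewer gives the robot as it stands.
- The arm moves only by the tool carry_out, never from a script. Its argument "commands" is a list that holds one entry, the list of rows, each a list of 7 numbers: the finger opening in mm, from 0 to 85.4, then the shift along the tool's x, y, z in mm, then the turn, a rotation vector about the tool's x, y, z in degrees. A call has 1 to 5 rows; each row is the pose to reach, as a shift and turn from the pose commanded when the call began, along the tool's axes at that moment; what a row does not reach only later rows make up. A row lasts 1/8 s, in which the tool goes at most 62.5 mm and 10.7 degrees, less where a joint would pass 70% of its speed; a pose out of reach is approached as far as the arm can. A call with a gripper value outside its range is refused whole. The fingers move at their own pace and stop on an object; "grip_force" is the grip in N (left out, the last holds). Time passes only in rows, so rows that repeat a pose let the fingers close. It gives the time, the measured TCP pose, the force and the opening at its end, in the units of the state.
- r.sense(): the state, without advancing time (a new reading comes with each control period).
- viewer.snapshot(name): name is "scene" or "side" or "wrist"; returns the picture (480x640x3 uint8, red, green, blue); there is no depth.
- viewer.calibration(name): a dict with "camera_matrix" (3x3 intrinsics, pixels), "k1" (the pictures are not rectified: a ray, as slopes to the right and down, at radius r is drawn at 1 + k1 r^2 times it, then the intrinsics apply), "rvec" (rotation vector, rad) and "tvec" (3), from world to camera coordinates, as OpenCV has them. Camera axes: x right, y down, z forward; pixel columns grow to the right and rows downward; lengths in mm; the calibration is good to about 2 mm. A picture is of the moment at which its call begins: read the wrist's pose just before it. calibration takes no time and is no camera call; for the wrist camera it gives the pose at the moment of the call.
- r.hand_in(): hands the job in, once; it reports no verdict.
The state is a dict: "time": time; "joint_pos": joint angles; "qd": joint speeds; "joint_efforts": joint torques, N m; "tool_pos": TCP position; "tcp_rot": TCP orientation; "ft_force": force on the tool from outside, world axes, zero at the start; "wrist_torque": the same for the moment, N m; "finger_gap": finger opening in mm.
Only numpy, scipy, OpenCV 4.12 (cv2) and the standard library are available. Lean on these libraries where they do the work, as an engineer would, in place of code of your own. Each camera call takes 0.05 s, during which the arm holds its last target. There are 200 camera calls.

## Working session

There is one attempt and no reset: what is moved stays moved. The work goes in short steps, Python scripts to look and compute and a tool call to move; the robot and the scene stay as the last step left them, time stands still between calls to the robot, and variables do not carry over. Pictures are saved under pics/ and viewed, about 8 in all and at most 12, crops included, and the job is handed in when it is done.

Besides the shell and the picture viewer there is one more tool, called after "Emit:" as a command line: name --argument value ..., lists and objects as JSON in quotes. carry_out: Moves the arm, as the interface text tells. Its arguments: {"type":"object","properties":{"commands":{"type":"array","items":{"type":"array","items":{"type":"array","items":{"type":"number"}}}},"grip_force":{"type":"number"}},"required":["commands"]}

```bash
ls; mkdir -p pics
cat > h.py <<'E'
import numpy as np, cv2
from bench import r, viewer
def ray(cal,px):
    K=np.array(cal["camera_matrix"],float);k1=cal["k1"]
    p=cv2.undistortPoints(np.array(px,float).reshape(-1,1,2),K,np.array([k1,0,0,0,0.])).reshape(-1,2)
    R=cv2.Rodrigues(np.array(cal["rvec"],float))[0];t=np.array(cal["tvec"],float).ravel()
    return -R.T@t, np.c_[p,np.ones(len(p))]@R
def onz(cal,px,z):
    c,d=ray(cal,px); return c+d*((z-c[2])/d[:,2:3])
def proj(cal,P):
    return cv2.projectPoints(np.array(P,float).reshape(-1,1,3),np.array(cal["rvec"],float),np.array(cal["tvec"],float),np.array(cal["camera_matrix"],float),np.array([cal["k1"],0,0,0,0.]))[0].reshape(-1,2)
def save(im,n): cv2.imwrite("pics/"+n,im[:,:,::-1])
E
python3 - <<'E'
from h import *
s=r.sense();print(s)
for n in ("scene","wrist"):
    save(viewer.snapshot(n),n+"0.png"); c=viewer.calibration(n); print(n,ray(c,[[320,240]]),c["camera_matrix"],c["k1"])
E
```

```text
pics
{'time': 0.0, 'joint_pos': array([-4.89340781e+00,  7.51563710e+00,  8.53294867e+01, -1.94184813e-03,
        8.72611017e+01, -4.89225419e+00]), 'qd': array([ 0.01317794, -0.07543796,  0.03728902, -0.11582182, -0.0207022 ,
        0.00302565]), 'joint_efforts': array([-1.90700346e-03, -5.69404185e+01, -5.00557995e+01, -2.19391650e-04,
        1.44415747e-02,  7.24149572e-05]), 'tool_pos': array([5.99485638e+02, 5.09830965e-02, 2.49236893e+02]), 'tcp_rot': array([-1.79893996e+02, -7.12675445e-03,  8.99989344e+01]), 'ft_force': array([ 0.88880359, -0.09715813,  0.247043  ]), 'wrist_torque': array([0.01991466, 0.03612407, 0.00570141]), 'finger_gap': 85.4400592167161}
scene (array([-200.04077978,  356.29199181, 1031.08013132]), array([[ 0.58514042, -0.3360724 , -0.73809302]])) [[489.54993634   0.         315.75638553]
 [  0.         489.54993634 243.101072  ]
 [  0.           0.           1.        ]] 0.02401449261219438
wrist (array([600.42038662,  77.13546773, 372.41907906]), array([[-0.00299997, -0.31220932, -0.95006226]])) [[429.47848853   0.         320.22971302]
 [  0.         429.47848853 235.66971947]
 [  0.           0.           1.        ]] -0.10600520256289118
```

View pics/scene0.png

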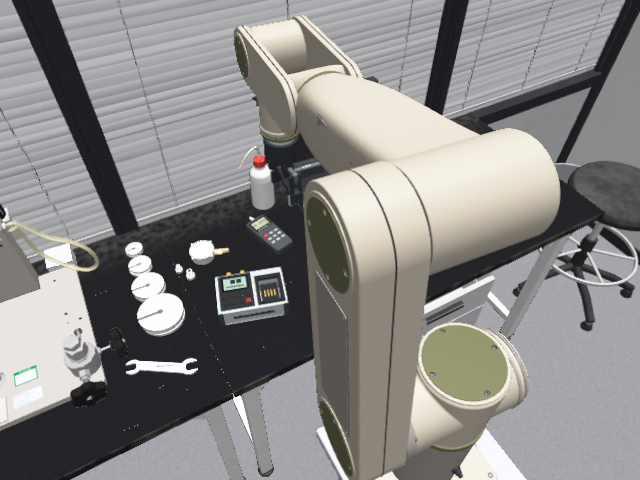

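View pics/wrist0.png

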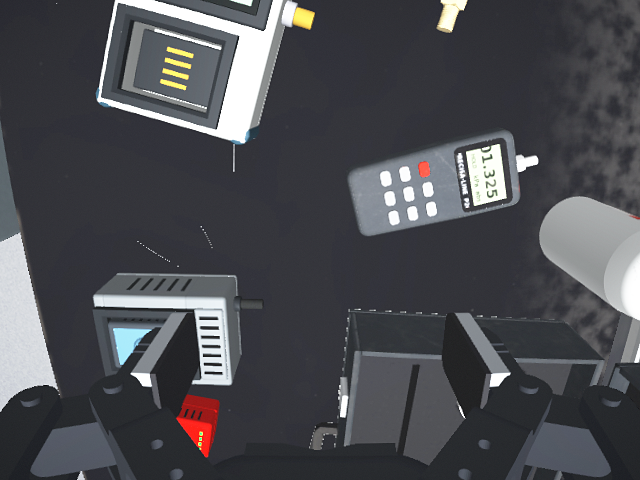

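The scene view shows the logger at (252,290), with the arm hiding the rest. The wrist view shows the logger bay at (172,72), the charger with its blue pack at (130,345) behind a finger, a red decoy at (200,425), and a tall dark case at (460,390).

Run:
```python
from h import *
c=viewer.calibration("wrist")
print(onz(c,[[172,72],[130,345],[97,100],[246,140],[120,-5]],60).round()); print(onz(c,[[355,350],[600,370]],100).round())
save(viewer.snapshot("side"),"side0.png")
```

```text
[[ 496.   98.   60.]
 [ 436. -121.   60.]
 [ 438.   81.   60.]
 [ 546.   50.   60.]
 [ 462.  151.   60.]]
[[ 625.  -97.  100.]
 [ 822. -121.  100.]]
```

View pics/side0.png

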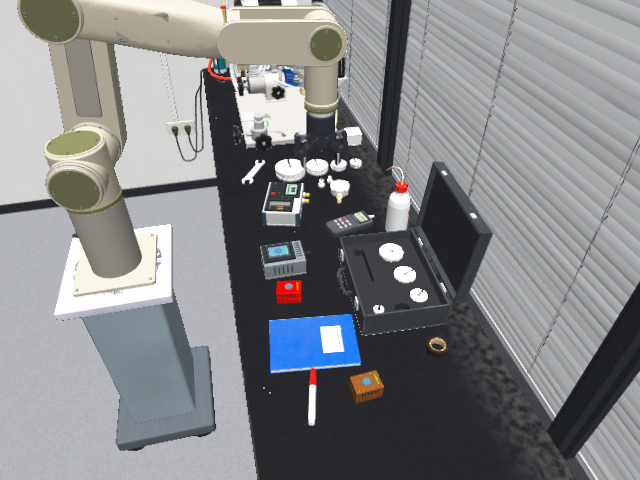

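The side view shows the charger at (283,258), the logger at (284,203), the open case behind the charger, and red and brown decoys. I'll move to a pose that sees both bays.

Emit:
carry_out --commands '[[[85, -15, -32, -20, 0, 0, 0], [85, -30, -65, -40, 0, 0, 0], [85, -45, -100, -60, 0, 0, 0], [85, -60, -130, -80, 0, 0, 0], [85, -60, -130, -80, 0, 0, 0]]]'

```text
time: 0.78
tool_pos: [469.6, -60.9, 332.5]
tcp_rot: [179.8, 0.1, 89.9]
ft_force: [1.0, -0.1, 0.3]
finger_gap: 85.3
```

Run:
```python
from h import *
s=r.sense();print(s["time"],s["tool_pos"],s["tcp_rot"],s["ft_force"])
c=viewer.calibration("wrist");im=viewer.snapshot("wrist");save(im,"w1.png")
import pickle;pickle.dump((c,im),open("w1.pkl","wb"))
```

```text
0.775 [469.60608226 -60.89526865 332.50786833] [1.79782226e+02 6.84333704e-02 8.99073552e+01] [ 0.95792716 -0.08042478  0.28763634]
```

View pics/w1.png

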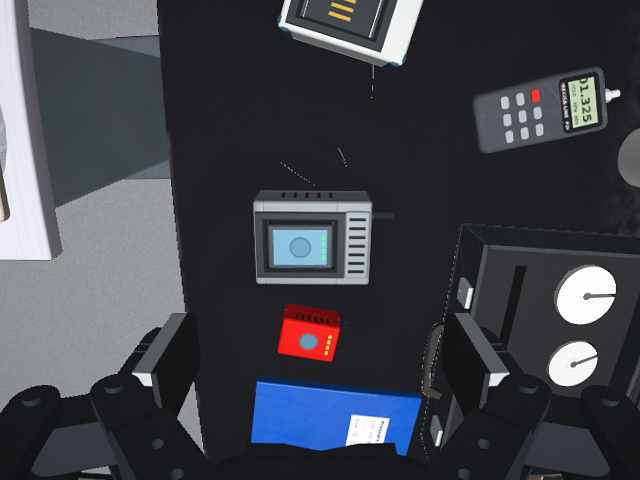

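The wrist view shows the charger with the blue pack panel centred at (300,247), the red decoy at (309,333) and the logger at the top edge. I'll measure the panel, plus the logger bay from the first picture.

```bash
python3 - <<'E'
from h import *
import pickle;c,im=pickle.load(open("w1.pkl","rb"))
hsv=cv2.cvtColor(im,cv2.COLOR_RGB2HSV);print(hsv[247,280],hsv[232,325],hsv[220,300],hsv[205,300],im[200,262])
def big(m,c,z,roi=None):
    ct=max(cv2.findContours(m.astype(np.uint8),cv2.RETR_EXTERNAL,cv2.CHAIN_APPROX_NONE)[0],key=cv2.contourArea)
    P=onz(c,ct.reshape(-1,2),z)[:,:2].astype(np.float32); q=cv2.minAreaRect(P); return q
H,S,V=cv2.split(hsv)
m=(H>85)&(H<110)&(S>50)&(V>90); m[:180]=0;m[290:]=0;m[:,:240]=0;m[:,400:]=0
print("panel",big(m,c,62.5))
m=(V>90);m[:160]=0;m[300:]=0;m[:,:235]=0;m[:,372+12:]=0
print("housing",big(m,c,60))
E
python3 - <<'E'
import cv2
a=cv2.imread('pics/w1.png')[180:295,240:400];b=cv2.imread('pics/wrist0.png')[0:150,80:290]
import numpy as np
a=cv2.resize(a,(640,460));b=cv2.resize(b,None,fx=2.8,fy=2.8)
cv2.imwrite('pics/crop1.png',b);
E
```

```text
[101  95 223] [100  91 229] [107  36  49] [103  18 202] [71 75 79]
panel ((450.926513671875, -120.7039794921875), (36.96562194824219, 53.003395080566406), 89.86314392089844)
housing ((463.03778076171875, -117.7934341430664), (85.46307373046875, 112.83226013183594), 89.47258758544922)
```

View pics/crop1.png

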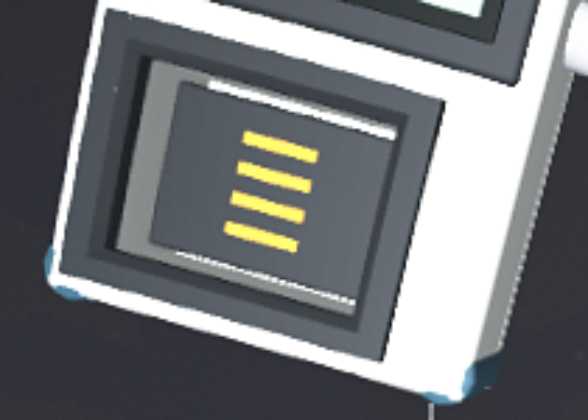

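The logger crop shows the frame's outer corners at crop pixels (105,8), (445,100), (383,362) and (62,275), with the empty bay inside. The charger pack is at (451,-120.7) with yaw about 0, and the housing centre minus 12 mm agrees. I'll close the jaws and go above it.

Emit:
carry_out --commands '[[[0, -20, -6, 55, 0, 0, 0], [0, -40, -13, 110, 0, 0, 0], [0, -55, -19, 165, 0, 0, 0], [0, -60.5, -19, 215, 0, 0, 0], [0, -60.5, -19, 220, 0, 0, 0]]]'

```text
time: 1.45
tool_pos: [447.6, -118.9, 105.2]
tcp_rot: [-179.5, -0.2, 90.0]
ft_force: [0.1, 1.2, -0.2]
finger_gap: -0.0
```

Run:
```python
from h import *
# logger frame outer corners from wrist0 with the start pose calibration unavailable -> recompute scene-free: use start camera = w1 camera shifted
s=r.sense();print(s["time"],s["tool_pos"],s["tcp_rot"],s["ft_force"],s["finger_gap"])
import pickle;c,_=pickle.load(open("w1.pkl","rb"));c=dict(c)
R=cv2.Rodrigues(np.array(c["rvec"],float))[0]
C=np.array([600.42,77.135,372.42]);c["tvec"]=-R@C
P=onz(c,np.array([[105,8],[445,100],[383,362],[62,275]])/2.8+[80,0],60);print(P.round(1),P.mean(0))
d=np.roll(P,-1,0)-P;print(np.linalg.norm(d,axis=1),np.degrees(np.arctan2(d[:,1],d[:,0])))
```

```text
1.45 [ 447.56635368 -118.91647338  105.20483128] [-179.46955778   -0.2179528    89.98284359] [ 0.05495735  1.18126623 -0.16122663] -0.04933119796085582
[[462.3 145.7  60. ]
 [546.  120.6  60. ]
 [527.3  57.6  60. ]
 [444.6  81.7  60. ]] [495.04206768 101.40599022  60.        ]
[87.41552539 65.74946946 86.12132786 66.41390147] [ -16.64055162 -106.59027464  163.79232205   74.52793785]
```

Emit:
carry_out --commands '[[[0, 0, 0, 8, 0, 0, 0], [0, 0, 0, 14, 0, 0, 0], [0, 0, 0, 20, 0, 0, 0], [0, 0, 0, 20, 0, 0, 0], [0, 0, 0, 20, 0, 0, 0]]]'

```text
time: 2.08
tool_pos: [451.3, -120.6, 90.8]
tcp_rot: [180.0, 0.0, 90.0]
ft_force: [0.2, 0.9, 0.5]
finger_gap: 0.2
```

Emit:
carry_out --commands '[[[0, 0, 0, 2, 0, 0, 0], [0, 0, 0, 4, 0, 0, 0], [0, 0, 0, 6, 0, 0, 0], [0, 0, 0, 8, 0, 0, 0], [0, 0, 0, 8, 0, 0, 0]]]'

```text
time: 2.7
tool_pos: [450.9, -120.4, 82.1]
tcp_rot: [-180.0, -0.0, 90.0]
ft_force: [0.9, -0.4, 0.9]
finger_gap: -0.2
```

Emit:
carry_out --commands '[[[0, 0, 0, 1.5, 0, 0, 0], [0, 0, 0, 3, 0, 0, 0], [0, 0, 0, 4.5, 0, 0, 0], [0, 0, 0, 5, 0, 0, 0], [0, 0, 0, 5, 0, 0, 0]]]'

```text
time: 3.32
tool_pos: [451.0, -120.5, 77.7]
tcp_rot: [-180.0, 0.0, 90.0]
ft_force: [-2.6, 0.7, 5.6]
finger_gap: -0.0
```

Emit:
carry_out --commands '[[[0, 0, 0, 1, 0, 0, 0], [0, 0, 0, 2, 0, 0, 0], [0, 0, 0, 3, 0, 0, 0], [0, 0, 0, 3, 0, 0, 0]]]'

```text
time: 3.82
tool_pos: [451.0, -120.6, 74.9]
tcp_rot: [-180.0, 0.0, 90.0]
ft_force: [-4.4, 0.7, 7.1]
finger_gap: -0.2
```

Emit:
carry_out --commands '[[[0, 0, 0, 1, 0, 0, 0], [0, 0, 0, 2, 0, 0, 0], [0, 0, 0, 2, 0, 0, 0]]]'

```text
time: 4.2
tool_pos: [451.0, -120.6, 73.6]
tcp_rot: [-180.0, 0.0, 90.0]
ft_force: [-8.3, 2.1, 15.8]
finger_gap: 0.1
```

It's at the stop: 15.8 N, climbing steeply. Let go.

Emit:
carry_out --commands '[[[0, 0, 0, -12, 0, 0, 0], [0, 0, 0, -30, 0, 0, 0], [85, 0, 0, -55, 0, 0, 0], [85, 90, 0, -90, 0, 0, 0], [85, 90, 0, -90, 0, 0, 0]]]'

```text
time: 4.82
tool_pos: [451.6, -29.1, 164.2]
tcp_rot: [179.9, -0.0, 90.0]
ft_force: [0.6, -1.1, -0.0]
finger_gap: 54.1
```

Run:
```python
from h import *
s=r.sense();print(s["time"],s["tool_pos"],s["tcp_rot"],s["ft_force"])
c=viewer.calibration("wrist");im=viewer.snapshot("wrist");save(im,"w2.png")
import pickle;pickle.dump((c,im),open("w2.pkl","wb"))
```

```text
4.825 [451.62429657 -29.11810705 164.16538274] [ 1.79856506e+02 -7.90829899e-03  8.99800259e+01] [ 0.60028784 -1.05565768 -0.02739668]
```

View pics/w2.png

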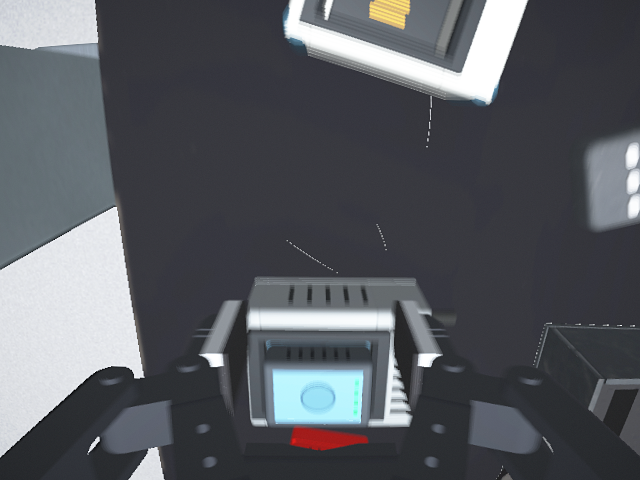

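The pack has sprung up: its side face is visible and the panel is at (318,397). Now I'll check its centre at z=78.

Run:
```python
from h import *
import pickle;c,im=pickle.load(open("w2.pkl","rb"))
H,S,V=cv2.split(cv2.cvtColor(im,cv2.COLOR_RGB2HSV))
m=(H>80)&(H<110)&(S>40)&(V>150);m[:355]=0;m[:,:262]=0;m[:,375:]=0
ct=max(cv2.findContours(m.astype(np.uint8),cv2.RETR_EXTERNAL,cv2.CHAIN_APPROX_NONE)[0],key=cv2.contourArea)
print(cv2.boundingRect(ct),cv2.minAreaRect(onz(c,ct.reshape(-1,2),78)[:,:2].astype(np.float32)))
```

```text
(267, 368, 102, 57) ((450.6122131347656, -118.59446716308594), (40.305538177490234, 58.64900207519531), 89.01520538330078)
```

Emit:
carry_out --commands '[[[85.4, -45, 0, 0, 0, 0, 0], [85.4, -90, 0, 0, 0, 0, 0], [85.4, -90, 0, 15, 0, 0, 0], [85.4, -90, 0, 30, 0, 0, 0], [85.4, -90, 0, 30, 0, 0, 0]]]'

```text
time: 5.5
tool_pos: [449.6, -119.1, 130.1]
tcp_rot: [-179.8, -0.1, 90.1]
ft_force: [-0.6, 0.6, 0.3]
finger_gap: 85.6
```

Emit:
carry_out --commands '[[[85.4, 0, 0, 14, 0, 0, 0], [85.4, 0, 0, 28, 0, 0, 0], [85.4, 0, 0, 40, 0, 0, 0], [85.4, 0, 0, 50, 0, 0, 0], [85.4, 0, 0, 50, 0, 0, 0]]]'

```text
time: 6.12
tool_pos: [450.2, -120.2, 81.1]
tcp_rot: [-179.9, -0.0, 90.0]
ft_force: [0.1, -1.1, 0.2]
finger_gap: 85.4
```

Emit:
carry_out --commands '[[[85.4, 0, 0, 3, 0, 0, 0], [85.4, 0, 0, 5, 0, 0, 0], [66, 0, 0, 5, 0, 0, 0], [66, 0, 0, 5, 0, 0, 0]]]' --grip_force 40

```text
time: 6.62
tool_pos: [451.1, -120.5, 77.5]
tcp_rot: [180.0, 0.0, 90.0]
ft_force: [-0.5, 0.5, 0.8]
finger_gap: 66.0
```

Emit:
carry_out --commands '[[[67, 0, 0, 1.5, 0, 0, 0], [67, 0, 0, 3, 0, 0, 0], [60, 0, 0, 3, 0, 0, 0], [60, 0, 0, 3, 0, 0, 0], [60, 0, 0, 3, 0, 0, 0]]]' --grip_force 40

```text
time: 7.25
tool_pos: [450.9, -120.5, 74.3]
tcp_rot: [-180.0, -0.0, 90.0]
ft_force: [-2.3, 0.6, 1.9]
finger_gap: 63.4
```

Emit:
carry_out --commands '[[[60, 0, 0, -6, 0, 0, 0], [60, 0, 0, -20, 0, 0, 0], [60, 0, 0, -45, 0, 0, 0], [60, 0, 0, -75, 0, 0, 0], [60, 0, 0, -90, 0, 0, 0]]]' --grip_force 50

```text
time: 7.88
tool_pos: [452.1, -120.9, 166.9]
tcp_rot: [179.8, 0.1, 90.0]
ft_force: [-0.4, -0.7, -1.9]
finger_gap: 63.0
```

Emit:
carry_out --commands '[[[60, 30, 6, 0, 0, 0, 4], [60, 75, 14, 0, 0, 0, 8], [60, 120, 22, 0, 0, 0, 12], [60, 150, 29, 0, 0, 0, 16.3], [60, 160.5, 29, 0, 0, 0, 16.3]]]'

```text
time: 8.5
tool_pos: [480.0, 41.6, 164.2]
tcp_rot: [-180.0, -0.0, 73.8]
ft_force: [-0.2, -0.2, -2.3]
finger_gap: 62.9
```

Emit:
carry_out --commands '[[[60, 0, 0, 0, 0, 0, 0], [60, 0, 0, 0, 0, 0, 0]]]'

```text
time: 8.75
tool_pos: [479.8, 39.1, 164.2]
tcp_rot: [-180.0, 0.0, 73.7]
ft_force: [-0.1, -1.1, -2.4]
finger_gap: 62.6
```

Run:
```python
from h import *
s=r.sense();print(s["time"],s["tool_pos"],s["tcp_rot"],s["ft_force"])
c=viewer.calibration("wrist");im=viewer.snapshot("wrist");save(im,"w3.png")
import pickle;pickle.dump((c,im),open("w3.pkl","wb"))
```

```text
8.75 [479.82491421  39.10895218 164.19462118] [-1.79990500e+02  2.86529926e-02  7.36985666e+01] [-0.0932131  -1.06451498 -2.39540978]
```

View pics/w3.png

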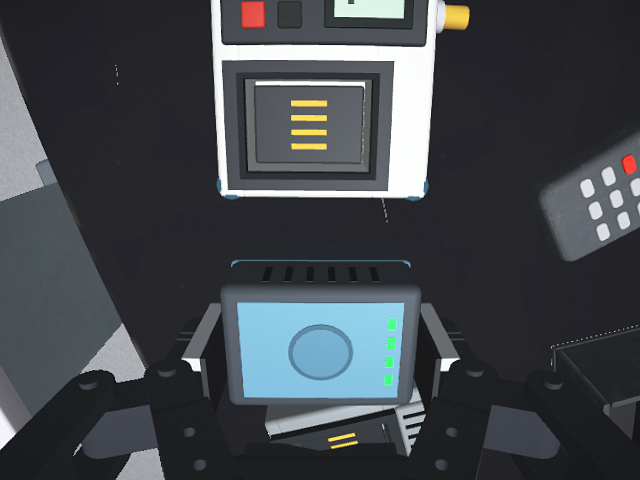

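The pack is held level and in line, with its panel at (320,350). The logger frame spans x 222–394, y 61–192. I'll measure both in this view.

Run:
```python
from h import *
import pickle;c,im=pickle.load(open("w3.pkl","rb"))
H,S,V=cv2.split(cv2.cvtColor(im,cv2.COLOR_RGB2HSV))
def q(m,z):
    ct=max(cv2.findContours(m.astype(np.uint8),cv2.RETR_EXTERNAL,cv2.CHAIN_APPROX_NONE)[0],key=cv2.contourArea)
    b=cv2.minAreaRect(onz(c,ct.reshape(-1,2),z)[:,:2].astype(np.float32)); print(cv2.boundingRect(ct),b); return np.array(b[0])
m=(V<160);m[:52]=0;m[193:]=0;m[:,:224]=0;m[:,405:]=0
k=np.ones((3,3),np.uint8);A=q(cv2.morphologyEx(m.astype(np.uint8),cv2.MORPH_OPEN,k),60)
m=(V<48);m[:65]=0;m[190:]=0;m[:,:226]=0;m[:,390:]=0;q(m,60)
m=(H>80)&(H<110)&(S>50)&(V>120);m[:290]=0;m[410:]=0;m[:,:225]=0;m[:,415:]=0
B=q(m,167.9)
print(V[125,215:280],V[55:100,310])
s=r.sense();R=cv2.Rodrigues
a=np.radians(73.7);x=np.array([np.cos(a),np.sin(a)]);y=np.array([np.sin(a),-np.cos(a)])
print("frame-panel tool",(A-B)@x,(A-B)@y,"frame-tcp",(A-s["tool_pos"][:2])@x,(A-s["tool_pos"][:2])@y)
```

```text
(224, 60, 170, 131) ((491.9092102050781, 102.25491333007812), (66.45893859863281, 86.54314422607422), 73.20913696289062)
(243, 78, 131, 96) ((492.09356689453125, 102.2894515991211), (48.548397064208984, 66.35537719726562), 73.16055297851562)
(237, 301, 168, 98) ((480.4552307128906, 38.905052185058594), (36.21751022338867, 52.19058609008789), 73.33634948730469)
[ 30 208 233 241 248 251 251 253 255 191  77  87  88  88  89  88  87  88
  88  89  91  91  83  58  60  61  60  58  59  44  23  75 109 114 112 112
 111 110 111  86  62  81  93  94  95  92  96  93  94  94  96  96  96  96
  95  96  96  96  95  96  98  97  97  98  98] [253 253 253 255 246 114  89  94  93  94  95  95  94  94  94  95  94  73
  55  56  57  57  55  53  95 113 222 255 255 255 168  55  91  99  99  98
  98  98  99  98 100 100 102  99 102]
frame-panel tool 64.01828270100148 -6.786606907384689 frame-tcp 64.05440296896063 -6.1806379518964265
```

The mouth measures 66.4 x 48.5 mm with its centre at (492.1,102.3), which matches the given sizes. I'll move over it, then go down to just above the rim.

Emit:
carry_out --commands '[[[60, 25, -3, 0, 0, 0, 0.4], [60, 50, -6, 0, 0, 0, 0.4], [60, 64, -6.6, 10, 0, 0, 0.4], [60, 64, -6.6, 30, 0, 0, 0.4], [60, 64, -6.6, 50, 0, 0, 0.4]]]'

```text
time: 9.43
tool_pos: [491.5, 102.8, 113.0]
tcp_rot: [-180.0, 0.0, 73.3]
ft_force: [-0.2, 0.4, -2.9]
finger_gap: 62.7
```

Emit:
carry_out --commands '[[[60, 0, 0, 4, 0, 0, 0], [60, 0, 0, 8, 0, 0, 0], [60, 0, 0, 8, 0, 0, 0], [60, 0, 0, 8, 0, 0, 0]]]'

```text
time: 9.93
tool_pos: [492.2, 103.3, 107.1]
tcp_rot: [179.9, -0.0, 73.3]
ft_force: [-0.6, -0.0, -2.6]
finger_gap: 63.1
```

Emit:
carry_out --commands '[[[60, -0.5, 0, 3, 0, 0, 0], [60, -0.5, 0, 6, 0, 0, 0], [60, -0.5, 0, 8.5, 0, 0, 0], [60, -0.5, 0, 11, 0, 0, 0], [60, -0.5, 0, 13, 0, 0, 0]]]'

```text
time: 10.55
tool_pos: [491.4, 102.8, 93.1]
tcp_rot: [-180.0, 0.0, 73.3]
ft_force: [0.3, -0.9, -1.9]
finger_gap: 63.0
```

Emit:
carry_out --commands '[[[60, 0, 0, 2, 0, 0, 0], [60, 0, 0, 4, 0, 0, 0], [60, 0, 0, 6, 0, 0, 0], [60, 0, 0, 8, 0, 0, 0], [60, 0, 0, 10, 0, 0, 0]]]'

```text
time: 11.18
tool_pos: [491.5, 102.8, 83.2]
tcp_rot: [180.0, -0.0, 73.3]
ft_force: [0.3, 1.0, -3.2]
finger_gap: 62.9
```

No contact, so it's in the bay. Continue to the platform.

Emit:
carry_out --commands '[[[60, 0, 0, 2, 0, 0, 0], [60, 0, 0, 4, 0, 0, 0], [60, 0, 0, 6, 0, 0, 0], [60, 0, 0, 7, 0, 0, 0], [60, 0, 0, 7, 0, 0, 0]]]'

```text
time: 11.8
tool_pos: [491.4, 102.8, 76.2]
tcp_rot: [-180.0, 0.0, 73.3]
ft_force: [0.5, -0.2, -2.0]
finger_gap: 62.6
```

Emit:
carry_out --commands '[[[60, 0, 0, 1, 0, 0, 0], [60, 0, 0, 2, 0, 0, 0], [60, 0, 0, 2.5, 0, 0, 0], [60, 0, 0, 2.5, 0, 0, 0]]]'

```text
time: 12.3
tool_pos: [491.6, 102.8, 74.1]
tcp_rot: [180.0, 0.0, 73.3]
ft_force: [-2.3, -0.3, 4.6]
finger_gap: 63.0
```

It's on the platform. Release, rise and close the jaws.

Emit:
carry_out --commands '[[[75, 0, 0, 0, 0, 0, 0], [85, 0, 0, 0, 0, 0, 0], [85, 0, 0, -5, 0, 0, 0], [85, 0, 0, -20, 0, 0, 0], [85, 0, 0, -40, 0, 0, 0]]]'

```text
time: 12.92
tool_pos: [491.4, 102.8, 114.8]
tcp_rot: [-180.0, 0.0, 73.3]
ft_force: [-0.4, 0.5, 0.6]
finger_gap: 85.1
```

Emit:
carry_out --commands '[[[0, 0, 0, -5, 0, 0, 0], [0, 0, 0, -5, 0, 0, 0], [0, 0, 0, -5, 0, 0, 0], [0, 0, 0, 0, 0, 0, 0], [0, 0, 0, 4, 0, 0, 0]]]'

```text
time: 13.55
tool_pos: [491.0, 102.7, 108.8]
tcp_rot: [-179.9, 0.0, 73.3]
ft_force: [0.0, -0.2, -0.4]
finger_gap: 0.1
```

Emit:
carry_out --commands '[[[0, 0, 0, 4, 0, 0, 0], [0, 0, 0, 8, 0, 0, 0], [0, 0, 0, 11, 0, 0, 0], [0, 0, 0, 13, 0, 0, 0], [0, 0, 0, 15, 0, 0, 0]]]'

```text
time: 14.18
tool_pos: [491.5, 102.8, 95.1]
tcp_rot: [-180.0, 0.0, 73.3]
ft_force: [-3.2, -0.8, 5.6]
finger_gap: -0.1
```

Emit:
carry_out --commands '[[[0, 0, 0, 2, 0, 0, 0], [0, 0, 0, 4, 0, 0, 0], [0, 0, 0, 6, 0, 0, 0], [0, 0, 0, 8, 0, 0, 0], [0, 0, 0, 9, 0, 0, 0]]]'

```text
time: 14.8
tool_pos: [491.5, 102.8, 86.2]
tcp_rot: [180.0, -0.0, 73.3]
ft_force: [-3.3, 0.3, 5.9]
finger_gap: 0.1
```

Emit:
carry_out --commands '[[[0, 0, 0, 1, 0, 0, 0], [0, 0, 0, 2, 0, 0, 0], [0, 0, 0, 3, 0, 0, 0], [0, 0, 0, 4, 0, 0, 0]]]'

```text
time: 15.3
tool_pos: [491.6, 102.8, 82.3]
tcp_rot: [180.0, -0.0, 73.3]
ft_force: [-3.4, -0.2, 5.6]
finger_gap: -0.2
```

Emit:
carry_out --commands '[[[0, 0, 0, 1, 0, 0, 0], [0, 0, 0, 2, 0, 0, 0], [0, 0, 0, 2, 0, 0, 0]]]'

```text
time: 15.68
tool_pos: [491.6, 102.8, 80.3]
tcp_rot: [180.0, -0.0, 73.3]
ft_force: [-3.1, -0.8, 5.9]
finger_gap: -0.0
```

Emit:
carry_out --commands '[[[0, 0, 0, 1, 0, 0, 0], [0, 0, 0, 2, 0, 0, 0], [0, 0, 0, 2, 0, 0, 0]]]'

```text
time: 16.05
tool_pos: [491.6, 102.8, 78.3]
tcp_rot: [180.0, 0.0, 73.3]
ft_force: [-2.8, 0.4, 4.8]
finger_gap: -0.1
```

Emit:
carry_out --commands '[[[0, 0, 0, 1, 0, 0, 0], [0, 0, 0, 2, 0, 0, 0], [0, 0, 0, 2, 0, 0, 0]]]'

```text
time: 16.42
tool_pos: [491.6, 102.8, 76.3]
tcp_rot: [180.0, -0.0, 73.3]
ft_force: [-2.6, -0.4, 4.7]
finger_gap: -0.1
```

Emit:
carry_out --commands '[[[0, 0, 0, 1, 0, 0, 0], [0, 0, 0, 2, 0, 0, 0], [0, 0, 0, 2, 0, 0, 0]]]'

```text
time: 16.8
tool_pos: [491.6, 102.8, 74.2]
tcp_rot: [180.0, -0.0, 73.3]
ft_force: [-3.1, 0.5, 5.7]
finger_gap: -0.2
```

Emit:
carry_out --commands '[[[0, 0, 0, 1, 0, 0, 0], [0, 0, 0, 2, 0, 0, 0], [0, 0, 0, 2, 0, 0, 0]]]'

```text
time: 17.18
tool_pos: [491.5, 102.9, 72.7]
tcp_rot: [-180.0, 0.0, 73.3]
ft_force: [-5.7, -0.5, 9.1]
finger_gap: -0.0
```

Emit:
carry_out --commands '[[[0, 0, 0, 0.7, 0, 0, 0], [0, 0, 0, 1.2, 0, 0, 0], [0, 0, 0, 1.2, 0, 0, 0]]]'

```text
time: 17.55
tool_pos: [491.5, 102.9, 71.9]
tcp_rot: [-180.0, 0.0, 73.3]
ft_force: [-8.2, -0.6, 15.4]
finger_gap: 0.0
```

At the stop (15.4 N). Let go and look.

Emit:
carry_out --commands '[[[0, 0, 0, -5, 0, 0, 0], [0, 0, 0, -15, 0, 0, 0], [0, 0, 0, -40, 0, 0, 0], [0, -45, 0, -90, 0, 0, 0], [0, -70, 0, -100, 0, 0, 0]]]'

```text
time: 18.18
tool_pos: [472.8, 34.8, 174.3]
tcp_rot: [179.7, -0.1, 73.3]
ft_force: [-0.2, -0.3, 0.1]
finger_gap: -0.1
```

Emit:
carry_out --commands '[[[0, 0, 0, 0, 0, 0, 0], [0, 0, 0, 0, 0, 0, 0], [0, 0, 0, 0, 0, 0, 0]]]'

```text
time: 18.55
tool_pos: [470.9, 36.5, 169.6]
tcp_rot: [-179.9, 0.0, 73.3]
ft_force: [-0.1, 0.4, 0.9]
finger_gap: -0.2
```

Run:
```python
from h import *
s=r.sense();print(s["time"],s["tool_pos"],s["tcp_rot"],s["ft_force"])
c=viewer.calibration("wrist");im=viewer.snapshot("wrist");save(im,"w4.png")
H,S,V=cv2.split(cv2.cvtColor(im,cv2.COLOR_RGB2HSV))
m=(H>80)&(H<110)&(S>50)&(V>120)
for ct in cv2.findContours(m.astype(np.uint8),cv2.RETR_EXTERNAL,cv2.CHAIN_APPROX_NONE)[0]:
    if cv2.contourArea(ct)>800:
        for z in(78,65,60,55): print(z,cv2.minAreaRect(onz(c,ct.reshape(-1,2),z)[:,:2].astype(np.float32)))
```

```text
18.55 [470.93688624  36.46804231 169.62612729] [-1.79905549e+02  1.24658387e-02  7.33439485e+01] [-0.07155164  0.37745989  0.90035374]
78 ((492.3984680175781, 102.90342712402344), (33.447723388671875, 48.609249114990234), 73.33734893798828)
65 ((492.2984313964844, 102.45646667480469), (35.47316360473633, 51.55280303955078), 73.33734130859375)
60 ((492.260009765625, 102.28455352783203), (36.2521858215332, 52.684974670410156), 73.33734893798828)
55 ((492.22149658203125, 102.11264038085938), (37.03120422363281, 53.81707763671875), 73.33733367919922)
```

View pics/w4.png

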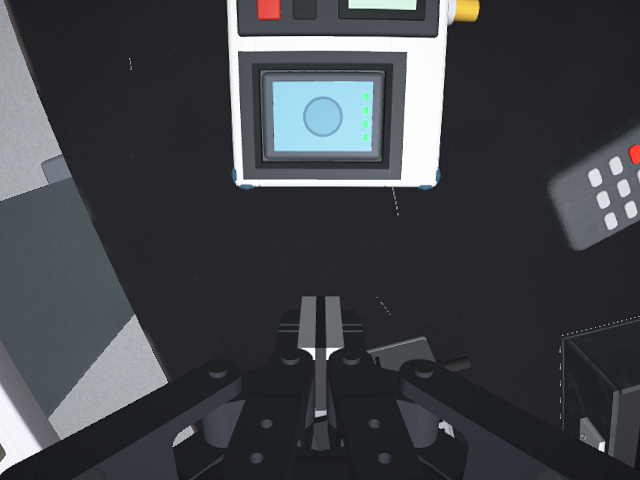

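The pack is down at rim level. The panel size gives a top height of about 60 mm, which matches a stop near 25 mm less the 7 mm return. The robot is clear of everything.

```bash
python3 -c "
from bench import r
print(r.hand_in())"
```

```text
the job is handed in; nothing more can be done
None
```

I moved the battery pack from the charger to the logger, and it stayed down there after I let go. The job was handed in at about 18.6 s, well under the 54 s limit.

- **Charger:** I pressed the pack to the stop, where I read 15.8 N vertical (about 18 N with the sideways part). I let go and it sprang up. I then gripped it on its 64 mm sides and lifted it out.
- **Logger:** The pack went into the bay without touching the sides, and I released it on the platform. I pressed it to the stop, about 25 mm down, where I read 15.4 N vertical (about 17.5 N in all), and let go.
- **Last checks:** The final picture shows the pack level and centred in the logger bay, at about (492, 102) mm. Its top is near 60 mm, about rim height, as expected for a locked pack. The gripper was clear and empty.
- **Unresolved:** On one early charger view, taken while the arm was still settling, the panel came out about 10% too large and 2 mm off. I used the first measurement instead. Forces were read only at the end of each call, so brief peaks in between were not seen. I had no other camera view to confirm the lock, and I did not look at the other items on the bench again, though I felt no contact with them.

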